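Reset the tripped bench power unit

ROBOT

A 6-joint arm with a two-finger parallel gripper is mounted at the origin on the work surface. World frame = base frame: x ahead of the robot, y to its left, z up, the work surface at z = 0. Lengths are in m, angles in degrees, forces in N, time in s.
With the tool pointing down it reaches from about 0.325 to 0.775 m from the base axis. Payload 9.3 kg.
Tool frame: the origin (TCP) lies at the very end of the fingers, on their centre line; the grasp point (between the pads) lies 19 mm behind it; y points along the fingers, x is the direction in which the jaws open and shut, and the axes are right-handed (so a half turn about y gives the same grasp; the last joint's range is limited). The gripper opens to 85 mm and grips with 20 to 120 N. Pads are 22 mm wide; open, the fingers measure 114 mm over their backs; the gripper's body (76 mm by 85 mm) begins 54 mm behind the grasp point. The pads swing forward as they close: fully open they stand 13 mm farther back than shut.
Start: joints at [58.522, 14.817, 1.232, 76.415, 0, 81.257], TCP at [0.213, 0.507, 0.231] pointing down, gripper open.
Joint ranges: [-174.27, 174.27], [-52.1, 104.24], [-59.71, 78.15], [-110.17, 111.67], [-87.03, 83.33], [-180, 180]. Speed limits (degrees/s): [127.2, 127.2, 159.86, 180, 180, 180].

INTERFACE

Orientations are given as a 3x3 rotation matrix whose columns are the frame's x, y, z axes.
In Python, from plant import r gives the robot as it stands.
- The arm moves only by the tool carry_out, never from a script. Its argument "steps" is a list of rows, each an object with "travel": the shift along the tool's x, y, z in m, a list of three; "rot": the turn, a rotation vector about the tool's x, y, z in degrees, a list of three; "grip": the opening, from -1 (shut) to 1 (fully open). A call has exactly 10 rows; each row is the pose to reach, as a shift and turn from the pose commanded when the call began, along the tool's axes at that moment; what a row does not reach only later rows make up. A row lasts 1/8 s, in which the tool goes at most 62.5 mm and 10.7 degrees, less where a joint would pass 70% of its speed; a pose out of reach is approached as far as the arm can. A call with a gripper value outside its range is refused whole. The fingers move at their own pace and stop on an object; "grip_force" is the grip in N (left out, the last holds). Time passes only in rows, so rows that repeat a pose let the fingers close, or fill a call up. It gives the time, the measured TCP pose, the force and the opening at its end, in the units of the state.
- r.observe(): the state, without advancing time (a new reading comes with each control period).
- r.get_image(name): name is "scene" or "side" or "wrist"; returns (picture, depth): 384x512x3 uint8, blue, green, red; 384x512 float32, m along the optical axis (not along the pixel's ray), 0 where there is no reading.
- r.camera_model(name): a dict with "fov_y" (degrees; the focal length in pixels is half the picture's height over the tangent of half this angle, whatever the lens; pixels are square), "cx", "cy" (the principal point, pixels), "rvec" (rotation vector, rad) and "tvec" (3), from world to camera coordinates, as OpenCV has them. Camera axes: x right, y down, z forward; pixel columns grow to the right and rows downward; lengths in m; the calibration is good to about 2 mm. The wrist camera is an equidistant fisheye: a pixel r from the principal point sees the ray r / f radians off the axis. A picture is of the moment at which its call begins: read the wrist's pose just before it. camera_model takes no time and is no camera call; for the wrist camera it gives the pose at the moment of the call.
- r.hand_in(): hands the job in, once; it reports no verdict.
The state is a dict: "clock": time; "joint_positions": joint angles; "dq": joint speeds; "effort": joint torques, N m; "tool_pos": TCP position; "tool_rot": TCP orientation; "force": force on the tool from outside, world axes, zero at the start; "torque": the same for the moment, N m; "opening": finger opening in m.
Only numpy, scipy, OpenCV 4.12 (cv2) and the standard library are available. Lean on these libraries where they do the work, as an engineer would, in place of code of your own. Each camera call takes 0.05 s, during which the arm holds its last target. There are 200 camera calls.

TASK

The power unit on the repair desk has tripped. With a fingertip, slide its loose cover along the channel until the well is fully open, press the sunken reset key in the well down until it is fully home, then slide the cover back fully shut over the well. Nothing needs gripping: push the cover, never lift it, and leave the raised test key, the dial and everything else on the desk alone.

Things in the scene. Friction and masses are not known exactly. Their poses are not given: they have to be found in the camera images.
- unit: grey bench power unit, a flat box fixed to the desk: 130 along its x, 240 along its y, 60 high; origin at the centre of its underside, z up. At yaw 0 its x points away from the robot, its y to the robot's left; it is turned up to 0.5 rad either way. On its top: the cover's channel, and at the +y end a raised test key at (-38, 70), 81 high, and a dial at (36, 86), below 110 high.
- channel (a point): centre of the channel floor on the unit's top, at (0, -36, 60 mm) in the unit's frame. The shallow channel guides the cover along the unit's y: inside 88 wide (x -44 to 44) and 144 long (y -108 to 36), walled all round by aluminium strips 6 thick and 10 high. The well opens in its floor near its -y end.
- well_mouth (a point): centre of the mouth of the rectangular well in the channel floor: on the unit's frame (0, -74, 60 mm). The well is 46 wide along the unit's x, 50 long along its y and 28 deep, with upright walls. Hidden by the cover at the start.
- reset_top (a point): centre of the flat top of the sunken reset key, a white round key 22 in diameter standing in the middle of the well. Popped out, its top is 16 mm below the well's mouth; fully home it is 24 mm below (4 mm above the well's floor).
- reset_key (a joint): how far the reset key is pressed, m: 0 popped out (0 to 0.0015 at the start), 0.008 fully home. It moves straight down, resists with about 5 N all the way, then meets a hard stop, and stays where it is left (no spring).
- cover: loose aluminium cover lying in the channel, axes as the unit's: plate 84 (x) x 68 (y) x 6, with an upright rib across its middle, 70 (x) x 10 (y), top 24 above the channel floor. Origin: centre of its underside. Its y in the unit's frame: -74 mm shut against the end wall, +2 at the other end wall; above -15 the well is open. Starts 2 to 8 mm from shut. About 0.12 kg; slides with about 1 N.
- test_key (a joint): how far the raised test key on the unit's deck is pressed, m (0 up, 0.005 down; springs back). Leave alone.
- dial (a joint): angle of the dial on the unit's deck, rad, 0 to 4. Leave it as it is set.
- bit_jar: small glass jar with steel lid, diameter 28, height 34, standing on the unit's deck behind the raised test key; origin at the centre of its underside. Leave alone.
- driver: orange-handled screwdriver, 160 long, lying on the desk in front of the unit; leave alone
- bud_case: white rounded earbud case 45 x 60 x 24, on the desk beside the well end of the unit; origin at the centre of its underside. Leave alone.
- phone: black phone 148 x 72 x 9 lying on a 3 mm white mat on the left; leave alone
- glue_jar: amber jar with orange cap, diameter 60, height 85, on the right; leave alone
- pen_cup: dark steel pen cup, diameter 84, height 100 (pens to about 145), at the back left; leave alone
Not all that is in view belongs to the job. There is more than one size of the cover; the one meant has the size given above.

How it is judged:
By the outcome, as a careful person would: the job done as asked, in the order asked, and still so for the second after the job is handed in, with the robot touching nothing.
It also fails if it takes over 48 s, if anything falls off the work surface, if the arm or the gripper's body presses on something with over 40 N, if the wrist force passes 120 N, or if a joint passes its speed limit or range.

## Working session

There is one attempt and no reset: what is moved stays moved. The work goes in short steps, Python scripts to look and compute and a tool call to move; the robot and the scene stay as the last step left them, time stands still between calls to the robot, and variables do not carry over. Pictures are saved under pics/ and viewed, about 8 in all and at most 12, crops included, and the job is handed in when it is done.

Besides the shell and the picture viewer there is one more tool, called after "Request:" as name(argument=value, ...), one argument or row to a line, values as JSON. carry_out: Moves the arm, as the interface text tells. Its arguments: {"type":"object","properties":{"steps":{"type":"array","items":{"type":"object","properties":{"travel":{"type":"array","items":{"type":"number"}},"rot":{"type":"array","items":{"type":"number"}},"grip":{"type":"number"}}}},"grip_force":{"type":"number"}},"required":["steps"]}

```bash
mkdir -p pics; ls
cat > h.py <<'E'
import numpy as np, cv2
from plant import r
np.set_printoptions(precision=4,suppress=True)
def snap(n,fn):
    m=r.camera_model(n); im,d=r.get_image(n); cv2.imwrite('pics/%s.png'%fn,im); np.savez('pics/%s.npz'%fn,im=im,d=d,**{k:np.array(v) for k,v in m.items()}); return im,d,m
def rays(m,px,fish=False):
    px=np.asarray(px,float).reshape(-1,2); f=192/np.tan(np.radians(m['fov_y'])/2)
    q=(px-[m['cx'],m['cy']])/f
    if fish:
        t=np.linalg.norm(q,axis=1,keepdims=True); v=np.hstack([q/np.maximum(t,1e-9)*np.sin(t),np.cos(t)])
    else: v=np.hstack([q,np.ones((len(q),1))])
    R=cv2.Rodrigues(np.array(m['rvec'],float))[0]; t=np.array(m['tvec'],float).ravel()
    return -R.T@t, v@R   # origin, dirs in world
def onplane(m,px,z,fish=False):
    o,v=rays(m,px,fish); return o+v*((z-o[2])/v[:,2])[:,None]
E
python3 - <<'E'
from h import *
s=r.observe(); print(s)
for n in('scene','side'):
    im,d,m=snap(n,n+'0'); print(n,m)
E
```

```text
pics
{'clock': 0.0, 'joint_positions': array([58.5226, 14.8511,  1.1895, 76.4165,  0.0016, 81.2555]), 'dq': array([-0.0505,  0.0255, -0.0531,  0.0057,  0.0672,  0.0661]), 'effort': array([ -0.0018, -55.5641,  34.4534,   0.0136,  -0.0004,   0.    ]), 'tool_pos': array([0.2124, 0.507 , 0.2307]), 'tool_rot': array([[ 0.3864, -0.0007, -0.9223],
       [ 0.9223, -0.0011,  0.3864],
       [-0.0013, -1.    ,  0.0002]]), 'force': array([-0.2956,  0.5712, -0.0244]), 'torque': array([0.016 , 0.0192, 0.0196]), 'opening': 0.08562848084658412}
scene {'fov_y': 50.892528119451754, 'cx': 258.64875329320546, 'cy': 189.7515677176478, 'rvec': array([ 2.0624,  0.6284, -0.3372]), 'tvec': array([-0.3941, -0.0659,  1.3167])}
side {'fov_y': 50.55480939819967, 'cx': 257.79854879083933, 'cy': 193.0604701429343, 'rvec': array([ 2.2818, -0.881 ,  0.3258]), 'tvec': array([-0.3331,  0.2648,  1.0322])}
```

View pics/scene0.png

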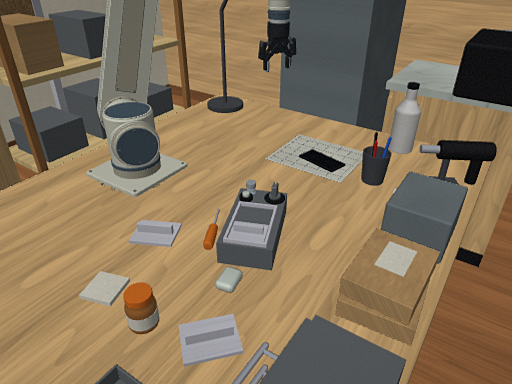

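View pics/side0.png

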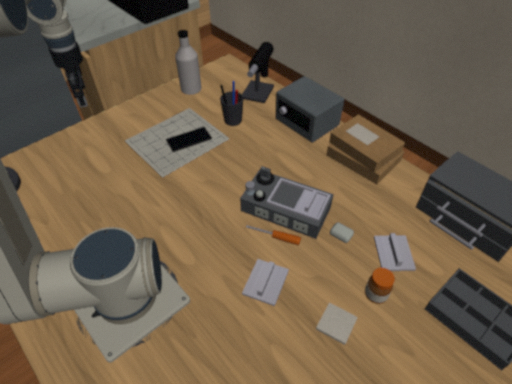

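The scene view shows the unit at (253,225), its cover in the channel at about (248,230), and two decoy covers on the desk at (155,232) and (210,338). The side view has them at (287,200), with the unit's cover at (313,200), and decoys at (266,282) and (395,252). I choose the cover inside the unit's channel. Next I'll measure from depth and check the choice in a close crop.

```bash
cat > m.py <<'E'
from h import *
import sys
P=[]
for n in('scene','side'):
    z=np.load('pics/%s0.npz'%n); m={k:z[k] for k in('fov_y','cx','cy','rvec','tvec')}; d=z['d']
    v,u=np.mgrid[:384,:512]; px=np.c_[u.ravel(),v.ravel()]
    o,dr=rays(m,px); p=o+dr*d.ravel()[:,None]
    ctr=onplane(m,[[253,225]] if n=='scene' else [[287,200]],0.06)[0]; print(n,'rough',ctr)
    k=(np.linalg.norm(p[:,:2]-ctr[:2],axis=1)<.2)&(d.ravel()>0)
    q=p[k]; desk=np.median(q[q[:,2]<.02][:,2]); print('desk z',desk)
    t=q[(q[:,2]>.048)&(q[:,2]<.1)]
    rc=cv2.minAreaRect(t[:,:2].astype(np.float32)*1000); print('rect',rc)
    P.append(q)
    h=np.histogram(q[:,2],np.arange(.0,.12,.004)); print(h[0])
Q=np.vstack(P); np.save('pics/pts.npy',Q)
t=Q[(Q[:,2]>.05)&(Q[:,2]<.1)]; print(cv2.minAreaRect(t[:,:2].astype(np.float32)*1000))
im=cv2.imread('pics/scene0.png')[170:275,205:305]; a=cv2.resize(im,None,fx=4,fy=4,interpolation=cv2.INTER_CUBIC)
im=cv2.imread('pics/side0.png')[160:245,235:335]; b=cv2.resize(im,None,fx=4,fy=4,interpolation=cv2.INTER_CUBIC)
b=cv2.copyMakeBorder(b,0,a.shape[0]-b.shape[0],0,0,0); cv2.imwrite('pics/crop.png',np.hstack([a,b]))
E
python3 m.py
```

```text
scene rough [ 0.5226 -0.0984  0.06  ]
desk z -0.00024001151374597463
rect ((502.568115234375, -64.23585510253906), (130.85391235351562, 244.71136474609375), 22.43299102783203)
[3599  112  128  188  189  442  234   85   85   92   92   84   96   89
  950  722  647  442  115   80  110   53   22   54   11   26    6    0
    0]
side rough [ 0.4915 -0.0781  0.06  ]
desk z -0.0021967539632983257
rect ((500.91571044921875, -65.15467834472656), (135.31517028808594, 240.9266815185547), 22.557756423950195)
[ 629  201  131  163  241  300  111   80   79   81   88   83   80  355
 1047  566  503  183   40   59   72   24   42   29   16   25    0    0
    0]
((500.79656982421875, -65.08961486816406), (135.30300903320312, 244.643310546875), 22.606163024902344)
```

View pics/crop.png

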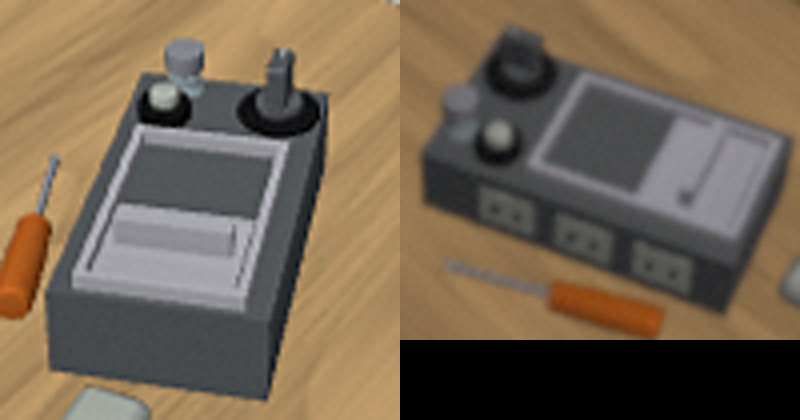

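The crop confirms it: the cover lies in the channel at crop (170,250) with its rib at (170,235), and the test key is at (165,100), the dial at (280,105) and the jar at (185,60). The yaw is about 22.5° and the centre about (0.5015, -0.0647). Now the rib position and the move numbers.

```bash
cat >> h.py <<'E'
C=np.array([.5015,-.0647]); YAW=22.5
def uw(x,y,z):  # unit mm -> world m
    a=np.radians(YAW); R=np.array([[np.cos(a),-np.sin(a)],[np.sin(a),np.cos(a)]])
    return np.r_[C+R@np.array([x,y])/1000, z/1000]
def wu(p):
    a=np.radians(YAW); R=np.array([[np.cos(a),-np.sin(a)],[np.sin(a),np.cos(a)]])
    return np.c_[(p[:,:2]-C)@R, p[:,2]]*1000
def go(x,y,z,s=None):
    from scipy.spatial.transform import Rotation as Ro
    s=s or r.observe(); R=s['tool_rot']; a=np.radians(YAW)
    X=np.array([np.cos(a),np.sin(a),0]); Y=np.array([0,0,-1.]); W=np.c_[X,Y,np.cross(X,Y)]
    print('to',(x,y,z),'travel',R.T@(uw(x,y,z)-s['tool_pos']),'rot',Ro.from_matrix(R.T@W).as_rotvec(degrees=True),'now unit',wu(s['tool_pos'][None])[0],'F',s['force'],'t',s['clock'])
E
python3 - <<'E'
from h import *
Q=wu(np.load('pics/pts.npy'))
for lo,hi in((72,79),(79,90)):
    k=(Q[:,2]>lo)&(Q[:,2]<hi)&(Q[:,1]<36)&(abs(Q[:,0])<60); print(lo,k.sum(),np.percentile(Q[k],[5,25,50,75,95],axis=0)[:,:2].tolist())
k=(Q[:,2]>85)&(Q[:,2]<115); print('tall',np.percentile(Q[k],[5,50,95],axis=0))
go(0,-98,170)
E
```

```text
72 99 [[-35.0914865604042, -77.78307265606557], [-21.856856303737718, -76.62122173032449], [-1.949258090676204, -75.53364239547626], [19.129339033611874, -74.8779812076018], [35.313062699377944, -67.94751334321236]]
79 195 [[-31.146098590942465, -77.25630634528493], [-16.31766862019151, -75.3290017649575], [0.605313449851718, -73.33428630572695], [18.906905044267873, -69.79465939087437], [32.86535839930425, -66.82967146807289]]
tall [[-41.3753  70.6394  85.7797]
 [ 26.6023  91.9305  93.0082]
 [ 42.6259 111.0524 103.3947]]
to (0, -98, 170) travel [-0.4846  0.0612 -0.5572] rot [ 0.0168 44.7666 -0.0689] now unit [-48.2691 638.8567 230.7234] F [-0.038  -0.1536  0.1278] t 0.1
```

Request:
carry_out(
  steps=[
    {"travel": [-0.04, 0, -0.046], "rot": [0, 4, 0], "grip": -1},
    {"travel": [-0.08, 0, -0.092], "rot": [0, 8, 0], "grip": -1},
    {"travel": [-0.12, 0, -0.138], "rot": [0, 12, 0], "grip": -1},
    {"travel": [-0.16, 0, -0.184], "rot": [0, 16, 0], "grip": -1},
    {"travel": [-0.2, 0, -0.23], "rot": [0, 20, 0], "grip": -1},
    {"travel": [-0.24, 0, -0.276], "rot": [0, 24, 0], "grip": -1},
    {"travel": [-0.28, 0, -0.322], "rot": [0, 28, 0], "grip": -1},
    {"travel": [-0.32, 0, -0.368], "rot": [0, 32, 0], "grip": -1},
    {"travel": [-0.36, 0, -0.414], "rot": [0, 36, 0], "grip": -1},
    {"travel": [-0.4, 0, -0.46], "rot": [0, 40, 0], "grip": -1},
  ],
  grip_force=30,
)

```text
clock: 1.35
tool_pos: [0.4827, -0.0415, 0.2312]
tool_rot: [[0.89, -0.0, -0.456], [0.456, 0.0, 0.89], [0.0, -1.0, 0.0]]
force: [0.9, 0.8, 1.3]
opening: -0.0004
```

```bash
python3 -c "
from h import *
go(0,-98,130)"
```

```text
to (0, -98, 130) travel [-0.0017  0.1012 -0.127 ] rot [-0.0092  4.6141  0.002 ] now unit [ -8.5208  28.6604 231.1745] F [0.8686 0.7529 1.2675] t 1.35
```

Request:
carry_out(
  steps=[
    {"travel": [0, 0.01, -0.03], "rot": [0, 2, 0], "grip": -1},
    {"travel": [0, 0.03, -0.07], "rot": [0, 4, 0], "grip": -1},
    {"travel": [-0.001, 0.05, -0.11], "rot": [0, 4.7, 0], "grip": -1},
    {"travel": [-0.002, 0.07, -0.127], "rot": [0, 4.7, 0], "grip": -1},
    {"travel": [-0.002, 0.09, -0.127], "rot": [0, 4.7, 0], "grip": -1},
    {"travel": [-0.002, 0.1, -0.127], "rot": [0, 4.7, 0], "grip": -1},
    {"travel": [-0.002, 0.1, -0.127], "rot": [0, 4.7, 0], "grip": -1},
    {"travel": [-0.002, 0.1, -0.127], "rot": [0, 4.7, 0], "grip": -1},
    {"travel": [-0.002, 0.1, -0.127], "rot": [0, 4.7, 0], "grip": -1},
    {"travel": [-0.002, 0.1, -0.127], "rot": [0, 4.7, 0], "grip": -1},
  ],
)

```text
clock: 2.6
tool_pos: [0.5388, -0.1532, 0.1318]
tool_rot: [[0.923, 0.001, -0.384], [0.384, -0.0, 0.923], [0.001, -1.0, -0.001]]
force: [1.6, -0.8, -0.1]
opening: -0.0001
```

```bash
python3 -c "
from h import *
go(0,-98,74)
a=snap('wrist','wrist1'); print(a[2]); b=snap('scene','s1')
im=b[0][150:290,190:330]; cv2.imwrite('pics/w1.png',np.hstack([cv2.resize(a[0],(512,384)),cv2.resize(im,(384,384)[:2])[:, :288] if 0 else cv2.resize(im,(288,384)) ]))"
```

```text
to (0, -98, 74) travel [-0.0006  0.0578 -0.0019] rot [0.037  0.0757 0.0355] now unit [  0.6115 -96.0426 131.798 ] F [ 1.5511 -0.7764 -0.0657] t 2.6
{'fov_y': 65.70646984690485, 'cx': 255.393632545573, 'cy': 190.87703875378887, 'rvec': array([-2.8184, -0.5633, -0.0777]), 'tvec': array([-0.4386, -0.3444,  0.1884])}
```

View pics/w1.png

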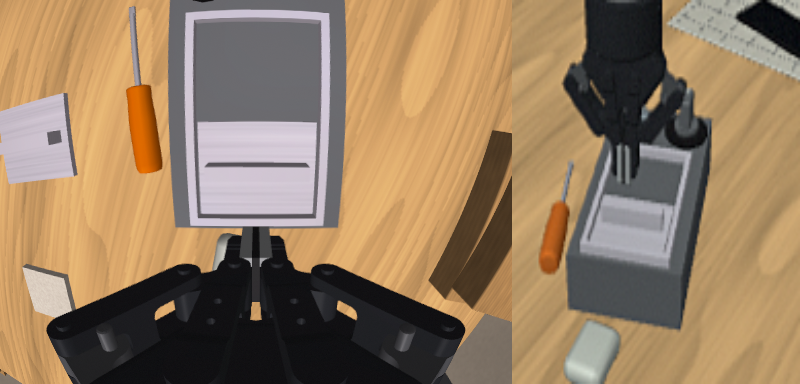

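The wrist view shows the cover at (257,165), its rib at (257,163) and the shut fingers at (257,245), in line with the channel. Descending behind the rib.

Request:
carry_out(
  steps=[
    {"travel": [-0.0005, 0.012, -0.001], "rot": [0, 0, 0], "grip": -1},
    {"travel": [-0.0005, 0.024, -0.001], "rot": [0, 0, 0], "grip": -1},
    {"travel": [-0.0005, 0.034, -0.001], "rot": [0, 0, 0], "grip": -1},
    {"travel": [-0.0005, 0.042, -0.001], "rot": [0, 0, 0], "grip": -1},
    {"travel": [-0.0005, 0.048, -0.001], "rot": [0, 0, 0], "grip": -1},
    {"travel": [-0.0005, 0.052, -0.001], "rot": [0, 0, 0], "grip": -1},
    {"travel": [-0.0005, 0.056, -0.001], "rot": [0, 0, 0], "grip": -1},
    {"travel": [-0.0005, 0.058, -0.001], "rot": [0, 0, 0], "grip": -1},
    {"travel": [-0.0005, 0.058, -0.001], "rot": [0, 0, 0], "grip": -1},
    {"travel": [-0.0005, 0.058, -0.001], "rot": [0, 0, 0], "grip": -1},
  ],
)

```text
clock: 3.95
tool_pos: [0.5387, -0.1544, 0.0735]
tool_rot: [[0.923, 0.0, -0.384], [0.384, -0.0, 0.923], [0.0, -1.0, -0.0]]
force: [0.1, -0.2, -0.6]
opening: 0.0001
```

```bash
python3 -c "
from h import *
go(0,-16,73)
b=snap('side','sd1')[0][150:250,230:345]; c=snap('scene','s2')[0][170:290,200:320]
cv2.imwrite('pics/w2.png',np.hstack([cv2.resize(b,(400,400)),cv2.resize(c,(400,400))]))"
```

```text
to (0, -16, 73) travel [0.0001 0.0005 0.0811] rot [0.0126 0.0626 0.0137] now unit [  0.0031 -97.095   73.4719] F [ 0.1418 -0.1621 -0.5964] t 3.95
```

View pics/w2.png

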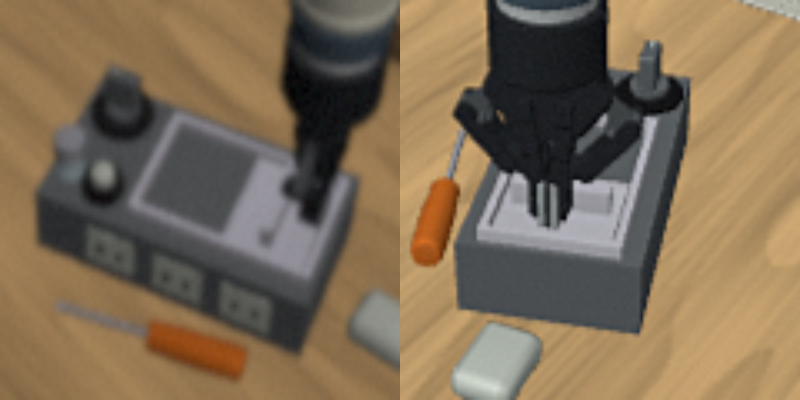

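The fingers (side crop (310,190), scene crop (548,205)) stand on the well-end side of the rib, clear of everything. Pushing toward +y.

Request:
carry_out(
  steps=[
    {"travel": [0, 0, 0.005], "rot": [0, 0, 0], "grip": -1},
    {"travel": [0, 0, 0.011], "rot": [0, 0, 0], "grip": -1},
    {"travel": [0, 0, 0.018], "rot": [0, 0, 0], "grip": -1},
    {"travel": [0, 0, 0.026], "rot": [0, 0, 0], "grip": -1},
    {"travel": [0, 0, 0.034], "rot": [0, 0, 0], "grip": -1},
    {"travel": [0, 0, 0.042], "rot": [0, 0, 0], "grip": -1},
    {"travel": [0, 0, 0.05], "rot": [0, 0, 0], "grip": -1},
    {"travel": [0, 0, 0.058], "rot": [0, 0, 0], "grip": -1},
    {"travel": [0, 0, 0.065], "rot": [0, 0, 0], "grip": -1},
    {"travel": [0, 0, 0.07], "rot": [0, 0, 0], "grip": -1},
  ],
)

```text
clock: 5.3
tool_pos: [0.5115, -0.0893, 0.0733]
tool_rot: [[0.923, -0.0, -0.384], [0.384, 0.0, 0.923], [-0.0, -1.0, 0.0]]
force: [-0.8, -0.3, -0.8]
opening: 0.0003
```

```bash
python3 -c "
from h import *
go(0,-17,73)
b=snap('side','sd2')[0][150:250,230:345]; c=snap('wrist','w3')[0]
cv2.imwrite('pics/w3v.png',np.hstack([cv2.resize(b,(288,384)),c]))"
```

```text
to (0, -17, 73) travel [0.0002 0.0003 0.0095] rot [-0.0016  0.0761 -0.0005] now unit [ -0.1482 -26.5237  73.2985] F [-0.7599 -0.2957 -0.757 ] t 5.3
```

View pics/w3v.png

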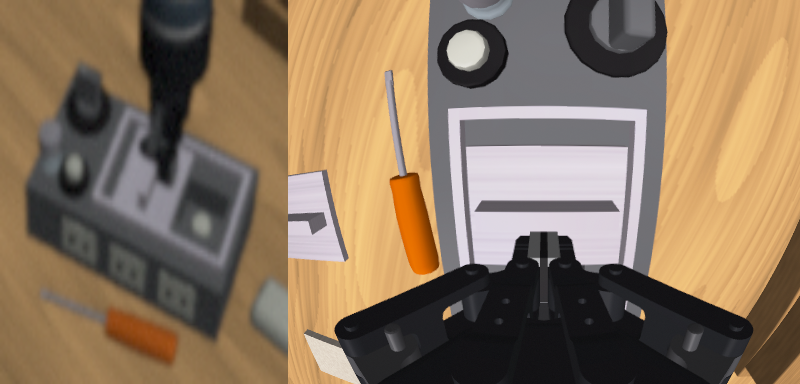

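The well is open with the white key visible (side crop (200,222)). The cover still has about 12 mm before the far wall, so I push on 10 mm, then back off 4 mm and lift.

Request:
carry_out(
  steps=[
    {"travel": [0, 0, 0.004], "rot": [0, 0, 0], "grip": -1},
    {"travel": [0, 0, 0.008], "rot": [0, 0, 0], "grip": -1},
    {"travel": [0, 0, 0.0105], "rot": [0, 0, 0], "grip": -1},
    {"travel": [0, 0, 0.0105], "rot": [0, 0, 0], "grip": -1},
    {"travel": [0, 0, 0.006], "rot": [0, 0, 0], "grip": -1},
    {"travel": [0, 0, 0.002], "rot": [0, 0, 0], "grip": -1},
    {"travel": [0, -0.01, 0.0], "rot": [0, 0, 0], "grip": -1},
    {"travel": [0, -0.025, -0.015], "rot": [0, 0, 0], "grip": -1},
    {"travel": [0, -0.025, -0.035], "rot": [0, 0, 0], "grip": -1},
    {"travel": [0, -0.025, -0.047], "rot": [0, 0, 0], "grip": -1},
  ],
)

```text
clock: 6.65
tool_pos: [0.5302, -0.1344, 0.0981]
tool_rot: [[0.924, 0.0, -0.383], [0.383, -0.0, 0.924], [0.0, -1.0, -0.0]]
force: [0.3, 0.6, -0.4]
opening: 0.0001
```

Run:
```python
from h import *
go(0,-74,44)
# white key centre from side & scene: top at z=.044
for n in('side','scene'):
    im,d,m=snap(n,n+'4')
    f=192/np.tan(np.radians(m['fov_y'])/2); R=cv2.Rodrigues(m['rvec'])[0]
    p=R@uw(0,-74,44)+m['tvec']; e=p[:2]/p[2]*f+[m['cx'],m['cy']]
    v,u=np.mgrid[:384,:512]; near=(abs(u-e[0])<14)&(abs(v-e[1])<12)
    h=cv2.cvtColor(im,cv2.COLOR_BGR2HSV); print(n,'expect px',e)
    o,dr=rays(m,np.c_[u[near],v[near]]); P=wu(o+dr*d[near][:,None])
    g=im[near].astype(int).min(1); k=(P[:,2]<52)&(P[:,2]>36)&(abs(P[:,0])<16)&(abs(P[:,1]+74)<17)&(g>130); 
    if k.sum(): print(k.sum(),P[k].mean(0),np.median(P[k],0))
    a=cv2.resize(im[int(e[1])-40:int(e[1])+40,int(e[0])-50:int(e[0])+50],(400,320))
    globals()[n]=a
cv2.imwrite('pics/k.png',np.hstack([side,scene]))
```

```text
to (0, -74, 44) travel [0.0002 0.0541 0.0014] rot [0.0121 0.0233 0.0074] now unit [ -0.1601 -75.389   98.1039] F [ 0.2751  0.6064 -0.4368] t 6.65
side expect px [309.7116 207.5372]
15 [  1.9437 -75.3052  40.4404] [  0.6489 -76.1781  40.6454]
scene expect px [247.2288 238.862 ]
22 [  1.9508 -69.9637  42.4631] [  2.0681 -70.6552  42.292 ]
```

View pics/k.png

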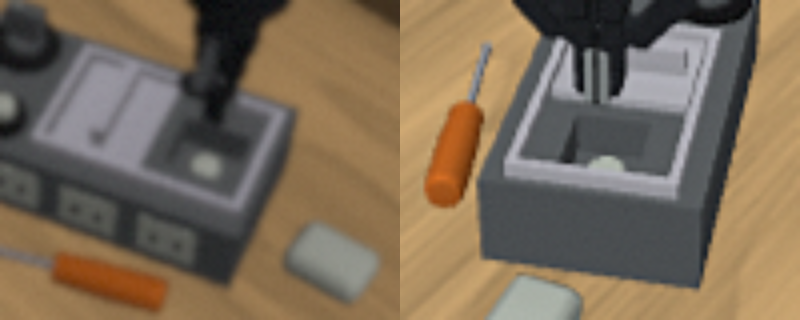

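Side crop: the white key at (207,165) is visible in the open well and the cover is against the far wall. Scene crop: key at (605,163). Descending into the well.

Request:
carry_out(
  steps=[
    {"travel": [0, 0.01, 0.001], "rot": [0, 0, 0], "grip": -1},
    {"travel": [0, 0.02, 0.001], "rot": [0, 0, 0], "grip": -1},
    {"travel": [0, 0.03, 0.001], "rot": [0, 0, 0], "grip": -1},
    {"travel": [0, 0.038, 0.001], "rot": [0, 0, 0], "grip": -1},
    {"travel": [0, 0.044, 0.001], "rot": [0, 0, 0], "grip": -1},
    {"travel": [0, 0.049, 0.001], "rot": [0, 0, 0], "grip": -1},
    {"travel": [0, 0.052, 0.001], "rot": [0, 0, 0], "grip": -1},
    {"travel": [0, 0.055, 0.001], "rot": [0, 0, 0], "grip": -1},
    {"travel": [0, 0.057, 0.001], "rot": [0, 0, 0], "grip": -1},
    {"travel": [0, 0.058, 0.001], "rot": [0, 0, 0], "grip": -1},
  ],
)

```text
clock: 8.0
tool_pos: [0.5295, -0.1323, 0.0406]
tool_rot: [[0.923, 0.001, -0.384], [0.384, -0.0, 0.923], [0.0, -1.0, -0.0]]
force: [-1.4, 0.4, 4.2]
opening: 0.0002
```

Request:
carry_out(
  steps=[
    {"travel": [0, 0.001, 0], "rot": [0, 0, 0], "grip": -1},
    {"travel": [0, 0.002, 0], "rot": [0, 0, 0], "grip": -1},
    {"travel": [0, 0.003, 0], "rot": [0, 0, 0], "grip": -1},
    {"travel": [0, 0.004, 0], "rot": [0, 0, 0], "grip": -1},
    {"travel": [0, 0.0045, 0], "rot": [0, 0, 0], "grip": -1},
    {"travel": [0, 0.005, 0], "rot": [0, 0, 0], "grip": -1},
    {"travel": [0, 0.0055, 0], "rot": [0, 0, 0], "grip": -1},
    {"travel": [0, 0.006, 0], "rot": [0, 0, 0], "grip": -1},
    {"travel": [0, 0.006, 0], "rot": [0, 0, 0], "grip": -1},
    {"travel": [0, 0.006, 0], "rot": [0, 0, 0], "grip": -1},
  ],
)

```text
clock: 9.25
tool_pos: [0.5296, -0.1323, 0.0357]
tool_rot: [[0.923, 0.001, -0.384], [0.384, -0.001, 0.923], [0.001, -1.0, -0.001]]
force: [-4.5, 2.1, 21.6]
opening: 0.0002
```

Hard stop: 21.6 N at z = 35.7 mm, against 36 expected. I press 0.5 mm more to confirm, then rise straight out.

Request:
carry_out(
  steps=[
    {"travel": [0, 0.0005, 0], "rot": [0, 0, 0], "grip": -1},
    {"travel": [0, 0.0005, 0], "rot": [0, 0, 0], "grip": -1},
    {"travel": [0, 0.0005, 0], "rot": [0, 0, 0], "grip": -1},
    {"travel": [0, -0.004, 0], "rot": [0, 0, 0], "grip": -1},
    {"travel": [0, -0.012, 0], "rot": [0, 0, 0], "grip": -1},
    {"travel": [0, -0.022, 0], "rot": [0, 0, 0], "grip": -1},
    {"travel": [0, -0.035, 0], "rot": [0, 0, 0], "grip": -1},
    {"travel": [0, -0.05, 0], "rot": [0, 0, 0], "grip": -1},
    {"travel": [0, -0.068, 0], "rot": [0, 0, 0], "grip": -1},
    {"travel": [0, -0.08, 0], "rot": [0, 0, 0], "grip": -1},
  ],
)

```text
clock: 10.5
tool_pos: [0.5297, -0.1323, 0.1158]
tool_rot: [[0.923, 0.001, -0.384], [0.384, -0.0, 0.923], [0.001, -1.0, -0.001]]
force: [0.5, -0.7, -0.8]
opening: -0.0002
```

Run:
```python
from h import *
go(0,23,116); go(0,23,74)
# rib position from side and scene depth; key depth
for n in('side','scene'):
    im,d,m=snap(n,n+'5')
    v,u=np.mgrid[:384,:512]; o,dr=rays(m,np.c_[u.ravel(),v.ravel()]); P=wu(o+dr*d.ravel()[:,None])
    k=(d.ravel()>0)&(abs(P[:,0])<40)&(P[:,1]>-40)&(P[:,1]<30)&(P[:,2]>77)&(P[:,2]<88); print(n,'rib',k.sum(),np.percentile(P[k],[5,50,95],axis=0).tolist())
    g=im.reshape(-1,3).astype(int).min(1); k=(g>130)&(abs(P[:,0])<16)&(abs(P[:,1]+74)<20)&(P[:,2]<52)&(P[:,2]>28); print('key',k.sum(),np.median(P[k],0) if k.any() else '')
    globals()[n]=cv2.resize(im[170:265,200:330],(400,320))
w=snap('wrist','w5')[0]
cv2.imwrite('pics/k5.png',np.hstack([side,cv2.resize(w,(400,320))]))
```

```text
to (0, 23, 116) travel [-0.     -0.0003  0.0963] rot [0.0529 0.0633 0.0545] now unit [  0.137  -73.2637 115.7937] F [ 0.5007 -0.6683 -0.8135] t 10.5
to (0, 23, 74) travel [-0.0001  0.0417  0.0963] rot [0.0529 0.0633 0.0545] now unit [  0.137  -73.2637 115.7937] F [ 0.5007 -0.6683 -0.8135] t 10.5
side rib 76 [[-34.2929812481304, -7.2801126636460705, 78.02565107933881], [-1.7621226241570507, -2.815347165373349, 81.50089782436103], [31.543179334620113, 2.0038798675170924, 83.85436996961496]]
key 9 [  3.8214 -75.8268  33.7224]
scene rib 72 [[0.051262165735467685, -7.570818337801978, 77.80549171723585], [17.33985629555847, -4.714021502058301, 82.51972276680519], [34.610699786191695, 3.4147073484269925, 84.31828470315546]]
key 4 [  0.6668 -64.5932  35.4368]
```

View pics/k5.png

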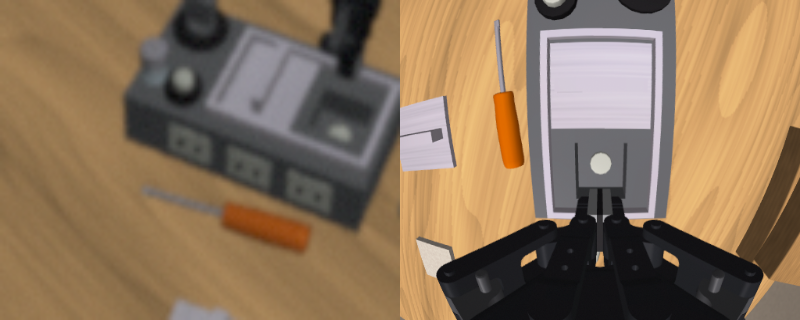

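The wrist view shows the key at (600,163) sunk in the well, and depth has it about 7 mm lower than before. The cover is at about y = -2.5 mm, open. Moving over the rib to its far side.

Request:
carry_out(
  steps=[
    {"travel": [0, 0, 0.015], "rot": [0, 0, 0], "grip": -1},
    {"travel": [0, 0, 0.04], "rot": [0, 0, 0], "grip": -1},
    {"travel": [0, 0, 0.07], "rot": [0, 0, 0], "grip": -1},
    {"travel": [0, 0, 0.094], "rot": [0, 0, 0], "grip": -1},
    {"travel": [0, 0, 0.094], "rot": [0, 0, 0], "grip": -1},
    {"travel": [0, 0.005, 0.094], "rot": [0, 0, 0], "grip": -1},
    {"travel": [0, 0.012, 0.094], "rot": [0, 0, 0], "grip": -1},
    {"travel": [0, 0.018, 0.094], "rot": [0, 0, 0], "grip": -1},
    {"travel": [0, 0.022, 0.094], "rot": [0, 0, 0], "grip": -1},
    {"travel": [0, 0.022, 0.094], "rot": [0, 0, 0], "grip": -1},
  ],
)

```text
clock: 11.9
tool_pos: [0.4931, -0.0456, 0.0918]
tool_rot: [[0.924, -0.001, -0.383], [0.383, 0.0, 0.924], [-0.001, -1.0, 0.0]]
force: [0.1, 0.6, 0.2]
opening: 0.0002
```

Run:
```python
from h import *
go(0,21,73)
b=snap('side','side6')[0][140:250,220:350]; c=snap('scene','scene6')[0][150:280,195:325]
cv2.imwrite('pics/k6.png',np.hstack([cv2.resize(b,(400,340)),cv2.resize(c,(400,340))]))
```

```text
to (0, 21, 73) travel [0.0004 0.0188 0.0001] rot [-0.0268  0.0417 -0.0365] now unit [-0.4143 20.8882 91.837 ] F [0.0884 0.5777 0.2349] t 11.9
```

View pics/k6.png

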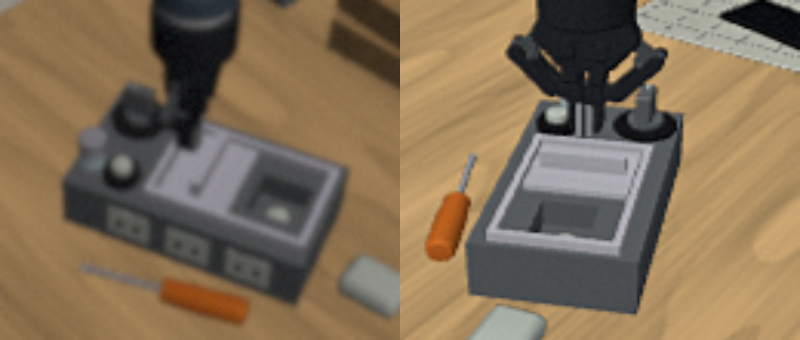

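The fingers (side crop (190,135)) are on the far side of the rib, clear of the test key, dial and jar. Descending and starting the push back.

Request:
carry_out(
  steps=[
    {"travel": [0, 0.006, 0], "rot": [0, 0, 0], "grip": -1},
    {"travel": [0, 0.012, 0], "rot": [0, 0, 0], "grip": -1},
    {"travel": [0, 0.016, 0], "rot": [0, 0, 0], "grip": -1},
    {"travel": [0, 0.0185, 0], "rot": [0, 0, 0], "grip": -1},
    {"travel": [0, 0.0185, 0], "rot": [0, 0, 0], "grip": -1},
    {"travel": [0, 0.0185, -0.004], "rot": [0, 0, 0], "grip": -1},
    {"travel": [0, 0.0185, -0.009], "rot": [0, 0, 0], "grip": -1},
    {"travel": [0, 0.0185, -0.015], "rot": [0, 0, 0], "grip": -1},
    {"travel": [0, 0.0185, -0.022], "rot": [0, 0, 0], "grip": -1},
    {"travel": [0, 0.0185, -0.03], "rot": [0, 0, 0], "grip": -1},
  ],
)

```text
clock: 13.25
tool_pos: [0.505, -0.0736, 0.0738]
tool_rot: [[0.923, 0.0, -0.384], [0.384, 0.0, 0.923], [0.0, -1.0, -0.0]]
force: [-0.3, 0.5, 0.5]
opening: -0.0001
```

Request:
carry_out(
  steps=[
    {"travel": [0, 0, -0.007], "rot": [0, 0, 0], "grip": -1},
    {"travel": [0, 0, -0.014], "rot": [0, 0, 0], "grip": -1},
    {"travel": [0, 0, -0.021], "rot": [0, 0, 0], "grip": -1},
    {"travel": [0, 0, -0.028], "rot": [0, 0, 0], "grip": -1},
    {"travel": [0, 0, -0.034], "rot": [0, 0, 0], "grip": -1},
    {"travel": [0, 0, -0.039], "rot": [0, 0, 0], "grip": -1},
    {"travel": [0, 0, -0.043], "rot": [0, 0, 0], "grip": -1},
    {"travel": [0, 0, -0.045], "rot": [0, 0, 0], "grip": -1},
    {"travel": [0, 0, -0.046], "rot": [0, 0, 0], "grip": -1},
    {"travel": [0, 0, -0.046], "rot": [0, 0, 0], "grip": -1},
  ],
)

```text
clock: 14.5
tool_pos: [0.5224, -0.1157, 0.0738]
tool_rot: [[0.923, 0.0, -0.384], [0.384, -0.0, 0.923], [-0.0, -1.0, -0.0]]
force: [-0.2, -0.1, 0.7]
opening: 0.0003
```

Run:
```python
from h import *
go(0,-58,73)
```

```text
to (0, -58, 73) travel [ 0.0001  0.0008 -0.0029] rot [ 0.014   0.0653 -0.0056] now unit [ -0.1502 -55.0964  73.7621] F [-0.2059 -0.0687  0.6936] t 14.5
```

Request:
carry_out(
  steps=[
    {"travel": [0, 0, -0.0005], "rot": [0, 0, 0], "grip": -1},
    {"travel": [0, 0, -0.001], "rot": [0, 0, 0], "grip": -1},
    {"travel": [0, 0, -0.0015], "rot": [0, 0, 0], "grip": -1},
    {"travel": [0, 0, -0.002], "rot": [0, 0, 0], "grip": -1},
    {"travel": [0, 0, -0.0025], "rot": [0, 0, 0], "grip": -1},
    {"travel": [0, 0, -0.003], "rot": [0, 0, 0], "grip": -1},
    {"travel": [0, 0, -0.003], "rot": [0, 0, 0], "grip": -1},
    {"travel": [0, 0, -0.003], "rot": [0, 0, 0], "grip": -1},
    {"travel": [0, 0, -0.003], "rot": [0, 0, 0], "grip": -1},
    {"travel": [0, 0, -0.003], "rot": [0, 0, 0], "grip": -1},
  ],
)

```text
clock: 15.75
tool_pos: [0.5228, -0.1166, 0.0737]
tool_rot: [[0.923, -0.001, -0.385], [0.385, 0.003, 0.923], [0.0, -1.0, 0.003]]
force: [-3.0, 9.5, 5.3]
opening: -0.0001
```

Wall contact: 10 N and the finger has stopped. Easing off, lifting and looking.

Request:
carry_out(
  steps=[
    {"travel": [0, 0, 0.001], "rot": [0, 0, 0], "grip": -1},
    {"travel": [0, 0, 0.002], "rot": [0, 0, 0], "grip": -1},
    {"travel": [0, 0, 0.004], "rot": [0, 0, 0], "grip": -1},
    {"travel": [0, 0, 0.008], "rot": [0, 0, 0], "grip": -1},
    {"travel": [0, -0.005, 0.01], "rot": [0, 0, 0], "grip": -1},
    {"travel": [0, -0.015, 0.01], "rot": [0, 0, 0], "grip": -1},
    {"travel": [0, -0.03, 0.01], "rot": [0, 0, 0], "grip": -1},
    {"travel": [0, -0.045, 0.01], "rot": [0, 0, 0], "grip": -1},
    {"travel": [0, -0.055, -0.01], "rot": [0, 0, 0], "grip": -1},
    {"travel": [0, -0.055, -0.03], "rot": [0, 0, 0], "grip": -1},
  ],
)

```text
clock: 17.0
tool_pos: [0.536, -0.1469, 0.1304]
tool_rot: [[0.923, 0.002, -0.384], [0.384, -0.001, 0.923], [0.002, -1.0, -0.002]]
force: [0.6, -0.4, -0.7]
opening: -0.0002
```

Run:
```python
from h import *
go(0,-130,130)
c=snap('scene','scene7')[0][180:275,205:300]; w=snap('wrist','w7')[0]
b=snap('side','side7')[0][160:245,235:345]
cv2.imwrite('pics/k7.png',np.hstack([np.vstack([cv2.resize(c,(380,300)),cv2.resize(b,(380,300))]),cv2.resize(w[100:300,150:360],(420,600)) if 0 else cv2.copyMakeBorder(cv2.resize(w[110:290,160:350],(420,398)),0,202,0,0,0)]))
```

```text
to (0, -130, 130) travel [-0.0005  0.0005 -0.0409] rot [0.1101 0.0914 0.103 ] now unit [  0.4537 -89.1241 130.4131] F [ 0.5692 -0.3983 -0.7251] t 17.0
```

View pics/k7.png

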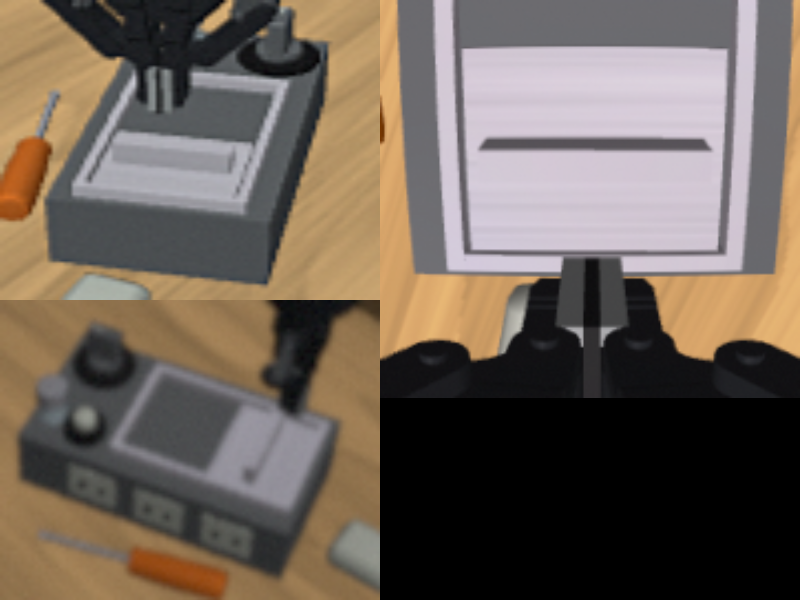

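The cover is shut or nearly so, with a thin dark line at wrist crop row 252 between the plate and the end strip. I'll measure it by ray casting along the image columns.

Run:
```python
from h import *
for fn in('wrist1','w7'):
    z=np.load('pics/%s.npz'%fn); m={k:z[k] for k in('fov_y','cx','cy','rvec','tvec')}; g=cv2.cvtColor(z['im'],cv2.COLOR_BGR2GRAY)
    o,_=rays(m,[[0,0]],True); print(fn,'cam unit',wu(o[None])[0])
    for c in(215,300):
        for lo,hi in((122,135),(205,232)):
            rr=np.arange(lo,hi); p66=wu(onplane(m,np.c_[np.full(len(rr),c),rr],.066,True))
            print(c,' '.join('%d:%d(%.1f)'%(a,g[a,c],y) for a,y in zip(rr,p66[:,1])))
```

```text
wrist1 cam unit [  0.4363 -28.6299 274.0946]
215 122:197(-36.7) 123:200(-37.4) 124:201(-38.2) 125:200(-38.9) 126:202(-39.6) 127:204(-40.3) 128:202(-41.0) 129:200(-41.7) 130:203(-42.4) 131:205(-43.1) 132:205(-43.8) 133:205(-44.5) 134:206(-45.2)
215 205:199(-97.5) 206:202(-98.3) 207:202(-99.1) 208:200(-99.9) 209:201(-100.7) 210:202(-101.5) 211:203(-102.3) 212:204(-103.1) 213:180(-103.9) 214:106(-104.7) 215:84(-105.5) 216:84(-106.3) 217:83(-107.1) 218:166(-107.9) 219:202(-108.7) 220:205(-109.5) 221:206(-110.3) 222:205(-111.1) 223:205(-111.9) 224:206(-112.7) 225:206(-113.6) 226:109(-114.4) 227:110(-115.2) 228:154(-116.0) 229:167(-116.9) 230:166(-117.7) 231:164(-118.5)
300 122:195(-36.6) 123:205(-37.3) 124:202(-38.0) 125:198(-38.7) 126:200(-39.4) 127:204(-40.1) 128:205(-40.8) 129:203(-41.5) 130:204(-42.2) 131:206(-42.9) 132:207(-43.6) 133:208(-44.3) 134:210(-45.1)
300 205:198(-97.5) 206:201(-98.2) 207:203(-99.0) 208:201(-99.8) 209:199(-100.6) 210:199(-101.4) 211:200(-102.2) 212:200(-103.0) 213:181(-103.8) 214:105(-104.6) 215:84(-105.4) 216:84(-106.2) 217:85(-107.0) 218:139(-107.8) 219:199
[... 789 characters left out ...]
:207(-109.7) 228:207(-110.5) 229:207(-111.3) 230:207(-112.1) 231:207(-113.0)
300 122:108(-32.0) 123:107(-32.7) 124:107(-33.4) 125:108(-34.1) 126:108(-34.8) 127:107(-35.5) 128:107(-36.2) 129:107(-36.9) 130:105(-37.6) 131:146(-38.3) 132:208(-39.0) 133:205(-39.7) 134:202(-40.4)
300 205:201(-92.2) 206:202(-93.0) 207:201(-93.8) 208:199(-94.5) 209:197(-95.3) 210:199(-96.1) 211:204(-96.9) 212:202(-97.7) 213:200(-98.5) 214:199(-99.2) 215:200(-100.0) 216:205(-100.8) 217:203(-101.6) 218:201(-102.4) 219:201(-103.2) 220:200(-104.0) 221:202(-104.8) 222:202(-105.6) 223:143(-106.4) 224:87(-107.3) 225:148(-108.1) 226:205(-108.9) 227:205(-109.7) 228:205(-110.5) 229:204(-111.3) 230:204(-112.2) 231:205(-113.0)
```

The dark line is 1.7 mm wide at plate height. The 4 mm of end-wall face showing above a flush plate would account for 1.6 mm, so the remaining gap is about 0.1 mm; the same measure gave about 2.1 mm before I moved the cover. Both sides agree, and the plate measures 68 mm long, so it lies flat. Handing in.

```bash
python3 -c "
from h import *
s=r.observe(); print(s['clock'],s['tool_pos'],s['force']); print(r.hand_in())"
```

```text
17.15 [ 0.5353 -0.147   0.1285] [-0.1788  0.0276 -0.695 ]
the job is handed in; nothing more can be done
None
```

I slid the cover open with shut fingers, pressed the reset key home and slid the cover shut again. The job was handed in at about 17 s of the 48 s allowed, with the arm clear of everything; the hand-in gave no verdict.

- **Opening:** I pushed the rib until the cover stood at about y = -2.5 mm by depth. That is past the -15 mm needed, though not pressed against the far wall.
- **Reset key:** It met a hard stop at 21.6 N with the fingertip at z = 35.7 mm, against 36 mm expected. Depth readings showed the key about 7 mm lower afterwards than before.
- **Closing:** The cover met the end wall at about 10 N. The last wrist image puts the remaining gap at about 0.1 mm, with an uncertainty of about 0.3 mm, and shows the cover lying flat.
- **Disagreements:** The wrist image puts my estimate of the unit's centre about 1.6 mm off along its y. The cover position worked out from the fingers (-72 mm by one estimate, -70 mm by another) differed from the 68 mm shut length seen in the image. I relied on the gap measured in the image.
- **Not checked:** I took no separate measurement of the test key, dial or jar; the fingers looked clear of them in every picture.

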